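Hang the spring-hook scoop on the polisher tub

ROBOT

A 7-joint arm with a two-finger parallel gripper is mounted at the origin on the work surface. World frame = base frame: x ahead of the robot, y to its left, z up, the work surface at z = 0. Lengths are in m, angles in rad, forces in N, time in s.
With the tool pointing down it reaches from about 0.425 to 0.875 m from the base axis. Payload 4.7 kg.
Tool frame: the origin (TCP) lies between the finger pads; the fingertips stand finger_overhang ahead of it and the grasp point (between the pads) lies 2 mm behind it (finger_overhang is the distance from the TCP to the fingertips, in m); z points along the fingers, y is the direction in which the jaws open and shut (so a half turn about z gives the same grasp; the last joint's range is limited). The gripper opens to 87 mm and grips with 3 to 60 N. Pads are 19 mm wide; open, the fingers measure 117 mm over their backs; the gripper's body (75 mm by 190 mm) begins 51 mm behind the grasp point.
Start: joints at [1.118, 0.321, -0.07, 1.45, 0.023, 1.371, -0.057], TCP at [0.293, -0.58, 0.24] pointing down, gripper open.
Joint ranges: [-2.86, 2.86], [-0.3, 2.09], [-1.38, 1.24], [0.06, 2.45], [-1.56, 4.7], [0.09, 2.05], [-2.69, 2.69]. Speed limits (rad/s): [2.57, 2.57, 3.14, 3.14, 3.14, 3.14, 3.14].

INTERFACE

Orientations are given as a rotation vector (axis times angle).
In Python, from plant import * gives the robot as it stands.
- The arm moves only by the tool drive_tool, never from a script. Its argument "rows" is a list that holds one entry, the list of rows, each a list of 7 numbers: the turn, a rotation vector about the tool's x, y, z in rad, then the shift along the tool's x, y, z in mm, then the closure, from -1 (fully open) to 1 (shut). A call has 1 to 12 rows; each row shifts and turns the commanded pose from where the row before left it, along the tool's axes as they then stand; what a row does not reach is not made up. A row lasts 1/10 s, in which the tool goes at most 50 mm and 8.59 degrees, less where a joint would pass 70% of its speed; a pose out of reach is approached as far as the arm can. A call is refused whole if a number of a shift passes 50 or a number of a turn 0.15, either way. A call with a gripper value outside its range is refused whole. The fingers move at their own pace and stop on an object; "force" is the grip in N (left out, the last holds). Time passes only in rows, so rows that do not move let the fingers close. It gives the time, the measured TCP pose, the force and the opening at its end, in the units of the state.
- state(): the state, without advancing time (a new reading comes with each control period).
- capture(name): name is "scene" or "top"; returns the picture (400x640x3 uint8, blue, green, red); there is no depth.
- calibration(name): a dict with "K" (3x3 intrinsics, pixels), "R" (3x3) and "t" (3): a world point X has camera coordinates R X + t. Camera axes: x right, y down, z forward; pixel columns grow to the right and rows downward; lengths in m; the calibration is good to about 2 mm. A picture is of the moment at which its call begins. calibration takes no time and is no camera call.
- sign_off(): hands the job in, once; it reports no verdict.
The state is a dict: "time_s": time; "joint_pos": joint angles; "dq": joint speeds; "effort": joint torques, N m; "ee_pos": TCP position; "tcp_rot": TCP orientation; "force": force on the tool from outside, world axes, zero at the start; "wrist_torque": the same for the moment, N m; "gripper_width": finger opening in m.
Only numpy, scipy, OpenCV 4.12 (cv2) and the standard library are available. Lean on these libraries where they do the work, as an engineer would, in place of code of your own. Each camera call takes 0.05 s, during which the arm holds its last target.

TASK

Hang the scoop that has the spring hook over the low front rim of the polisher's tub, near the middle of that rim with its pan outside the tub, and press it down slowly until the hook sits fully home on the rim. The tub floats on springs and gives way, and the clip grips differently every time, so feel for the moment the hook seats and stop: never push the tub down onto its stops or ram it. Ease the tub back up before you let go, leave the scoop hanging upright by itself, and leave the other things where they are.

Things in the scene. Friction and masses are not known exactly. Their poses are not given: they have to be found in the camera images.
- scoop: steel scoop standing upright on its flat pan, 190 g. Origin: at the underside, below the strap's back face (x = 0), which goes against the outside of the tub wall. z up, +x hook side; the pan reaches 63 mm to -x, 64 mm wide. Flat 32 mm wide strap stands up from it; above the origin is a wooden grip block 14 mm thick (x), 28 wide (y), z = 97 to 142 mm: take it from above.
- hook_seat: bridge of the scoop's hook. Origin on its underside, the face that must rest on the rim, at the strap's back face, 92 mm above the scoop's origin; axes as the scoop's. From the strap it runs 19 mm to +x, where a leg (x = 16 to 19 mm) hangs down 32 mm; the sprung clip sits between strap and leg.
- clip: sprung clip of the hook, sliding in x before the leg; origin at hook_seat's when relaxed. Its front closes from 11 mm off the strap at z = -34 mm to 4.5 mm at z = -14, then to 2.5 mm at the top, so the 5 mm wall pushes it back (9 to 12 N sideways). Sliding it down the last 20 mm takes 5 to 13 N by unknown friction; then force climbs. Its weight will not seat it; it stays where left.
- polisher: fixed green base of the vibrating polisher, 150 x 240 x 40 mm; origin at its underside, centre; x points from the tub's low front wall to its high back wall. It carries the open grey tub, 160 (x) x 260 (y) mm, whose other three walls are 22 mm higher than the front one; in its middle a post with a knob, lower than the front rim.
- rim_mid (a point): middle of the tub's low front rim (the wall lower than the other three): on its outer top edge, about 149 mm above the bench, a few mm more or less by the tub's weight. Axes as the polisher's: wall 5 mm thick (to +x), rim along y, z up. The tub floats on springs: it sinks straight down 1 mm per 1.8 N pressed on it and springs back; this point moves with it. No sideways play.
- tub (a joint): how far the tub has sunk on its springs, in m: 0 at the top; it floats at 0.003 to 0.007 by its unknown weight and meets its stops at 0.018, which takes some 19 N or more of push on the heaviest tub
- plain_scoop: a similar scoop with the same pan, strap and grip block but no hook: leave it alone. Origin as the scoop's
- hammer: hammer lying on the bench between robot and tub, leave alone
- wrench: wrench lying at the left, beyond the jar, leave alone
- jar: capped amber jar, 60 mm across, 85 mm high, left of the tub, leave alone; origin under its centre
- bell: small brass bell, 72 mm across, 68 mm high, right of the tub, leave alone; origin under its centre
- gear_blank: brass ring 60 mm across, 14 mm high, lying at the right, beyond the bell, leave alone
Not all that is in view belongs to the job. Leave any black or orange look-alike of the scoop alone.

How it is judged:
By the outcome, as a careful person would: the job done as asked, in the order asked, and still so for the second after the job is handed in, with the robot touching nothing.
It also fails if it takes over 64 s, if anything falls off the work surface, if the arm or the gripper's body presses on something with over 40 N, if the wrist force passes 120 N, or if a joint passes its speed limit or range.

## Working session

There is one attempt and no reset: what is moved stays moved. The work goes in short steps, Python scripts to look and compute and a tool call to move; the robot and the scene stay as the last step left them, time stands still between calls to the robot, and variables do not carry over. Pictures are saved under pics/ and viewed, and the job is handed in when it is done.

Besides the shell and the picture viewer there is one more tool, called after "Request:" as name([rows], argument=value, ...), one row to a line, values as JSON. drive_tool: Moves the arm, as the interface text tells. Its arguments: {"type":"object","properties":{"rows":{"type":"array"},"force":{"type":"number"}},"required":["rows"]}

```bash
ls; mkdir -p pics; python3 - <<'E'
from plant import *
import cv2
s=state();print(s)
for n in("scene","top"):
    cv2.imwrite(f"pics/{n}0.png",capture(n)); c=calibration(n);print(n,c)
E
```

```text
pics
{'time_s': 0.0, 'joint_pos': array([ 1.11809504,  0.32183775, -0.0700723 ,  1.45166296,  0.02262105,
        1.37080529, -0.05689547]), 'dq': array([ 2.84775517e-04,  1.85707635e-03, -2.02933296e-04, -4.51158387e-04,
        2.23919013e-04,  9.87545894e-04,  9.26360610e-06]), 'effort': array([-2.16248504e-04, -4.91286707e+01, -4.03952440e-01, -3.12526631e+01,
       -6.39117393e-02,  4.34871786e-02,  1.87100641e-04]), 'ee_pos': array([ 0.2922305 , -0.58002281,  0.23845786]), 'tcp_rot': array([-3.05460768e+00, -7.26225951e-01,  8.85477614e-04]), 'force': array([-0.6081196 ,  0.20306294,  0.31342197]), 'wrist_torque': array([ 0.01291671,  0.00134205, -0.02896377]), 'gripper_width': 0.08717378201882456}
scene {'K': array([[415.75676384,   0.        , 319.86342318],
       [  0.        , 415.75676384, 201.15638333],
       [  0.        ,   0.        ,   1.        ]]), 'R': array([[-0.17374708,  0.98478468, -0.00332831],
       [ 0.60089496,  0.10333798, -0.79262003],
       [-0.78021613, -0.13971538, -0.60970682]]), 't': array([ 0.07745676, -0.18647169,  1.7555766 ])}
top {'K': array([[426.09415402,   0.        , 322.29059216],
       [  0.        , 426.09415402, 199.18171984],
       [  0.        ,   0.        ,   1.        ]]), 'R': array([[ 0.11167455, -0.99372606,  0.00610786],
       [-0.97147959, -0.11046415, -0.20982155],
       [ 0.20917984,  0.01749806, -0.97772062]]), 't': array([-0.03203294,  0.48318693,  1.07078527])}
```

View pics/scene0.png

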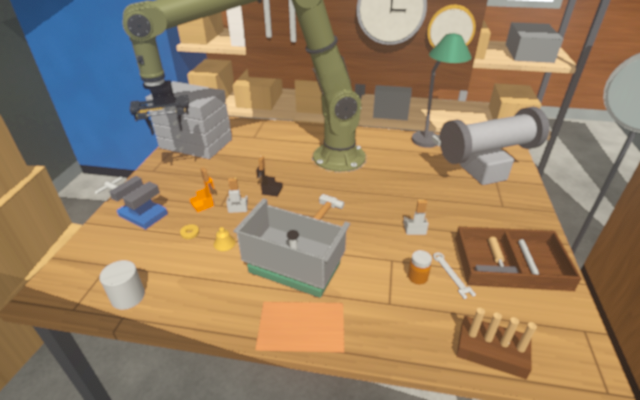

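View pics/top0.png

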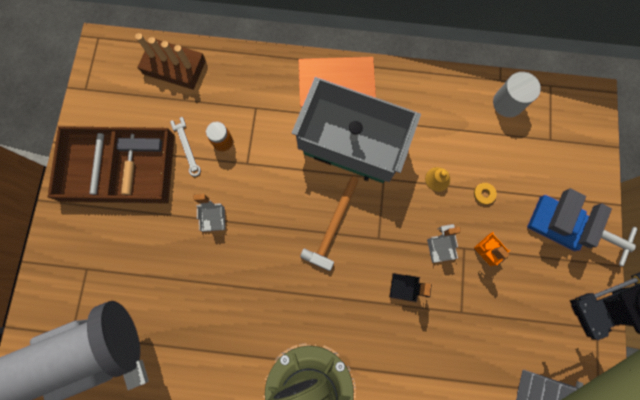

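```bash
python3 - <<'E'
import cv2,numpy as np
t=cv2.imread("pics/top0.png");s=cv2.imread("pics/scene0.png")
def c(im,x,y,w=35):return cv2.resize(im[y-w:y+w,x-w:x+w],(390,290*390//390),interpolation=cv2.INTER_CUBIC) if 0 else cv2.resize(im[y-w:y+w,x-w:x+w],(300,300),interpolation=cv2.INTER_CUBIC)
cv2.imwrite("pics/z1.png",np.vstack([np.hstack([c(t,211,210),c(t,445,240)]),np.hstack([c(s,417,215),c(s,235,195)])]))
cv2.imwrite("pics/z2.png",np.hstack([cv2.resize(t[70:190,285:425],(0,0),fx=2.8,fy=2.8,interpolation=cv2.INTER_CUBIC),cv2.resize(s[190:300,225:360],(0,0),fx=2.8,fy=3.05454,interpolation=cv2.INTER_CUBIC)]))
E
```

```text
(no output)
```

View pics/z1.png

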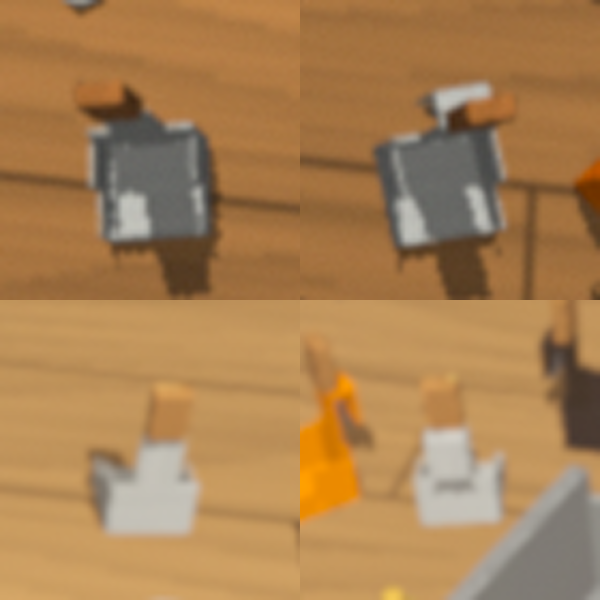

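View pics/z2.png

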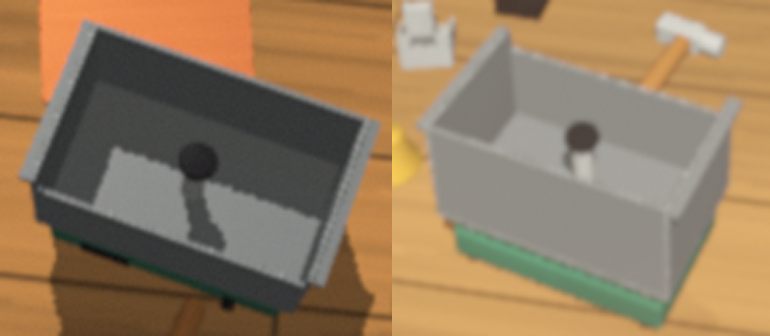

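```bash
cat > h.py <<'E'
import numpy as np,cv2
from plant import *
def ray(n,u,v):
    c=calibration(n);R=c["R"];d=R.T@np.linalg.solve(c["K"],[u,v,1]);return -R.T@c["t"],d
def onz(n,u,v,z):
    o,d=ray(n,u,v);return o+d*(z-o[2])/d[2]
def proj(n,X):
    c=calibration(n);p=c["K"]@(c["R"]@np.asarray(X)+c["t"]);return p[:2]/p[2]
def tri(a,b):
    A=[];B=[]
    for n,p in(("top",a),("scene",b)):
        o,d=ray(n,*p);d/=np.linalg.norm(d);P=np.eye(3)-np.outer(d,d);A.append(P);B.append(P@o)
    return np.linalg.lstsq(np.vstack(A),np.hstack(B),rcond=None)[0]
def zoom(im,x,y,w,h,f,name):
    o=cv2.resize(im[y:y+h,x:x+w],(0,0),fx=f,fy=f,interpolation=cv2.INTER_CUBIC)
    for i in range(0,w,10):
        cv2.putText(o,str(x+i),(int((i+.5)*f),8),0,.3,(0,255,255),1);cv2.line(o,(int((i+.5)*f),10),(int((i+.5)*f),14),(0,255,255),1)
    for i in range(0,h,10):
        cv2.putText(o,str(y+i),(0,int((i+.5)*f)),0,.3,(0,255,255),1)
    cv2.imwrite("pics/"+name,o)
E
python3 - <<'E'
from h import *
import plant
print([k for k in dir(plant) if k[0]!='_'])
try: print(finger_overhang)
except Exception as e: print(e)
t=cv2.imread("pics/top0.png");s=cv2.imread("pics/scene0.png")
zoom(t,285,120,130,70,6,"zt.png");zoom(t,420,215,60,60,9,"zs.png");zoom(s,215,165,50,55,10,"zss.png")
zoom(s,235,195,120,60,6,"zst.png")
E
```

```text
['MotionError', 'calibration', 'capture', 'finger_overhang', 'sign_off', 'state']
0.017
```

View pics/zt.png

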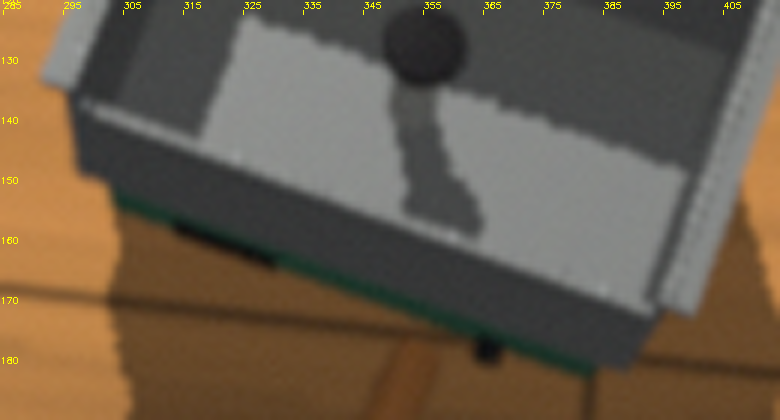

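View pics/zs.png

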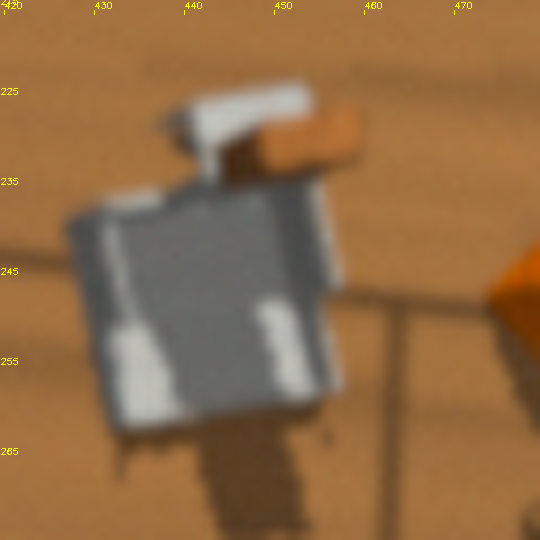

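View pics/zss.png

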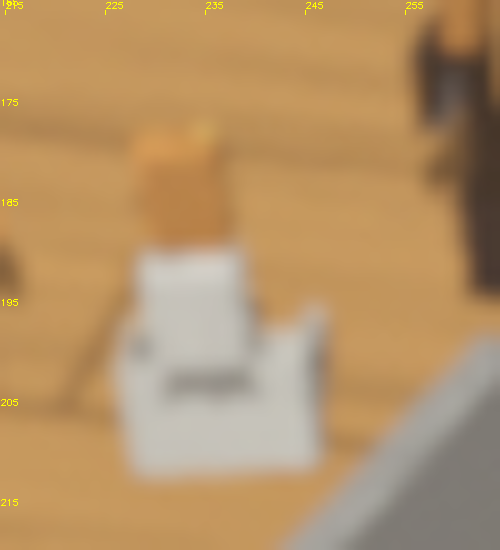

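View pics/zst.png

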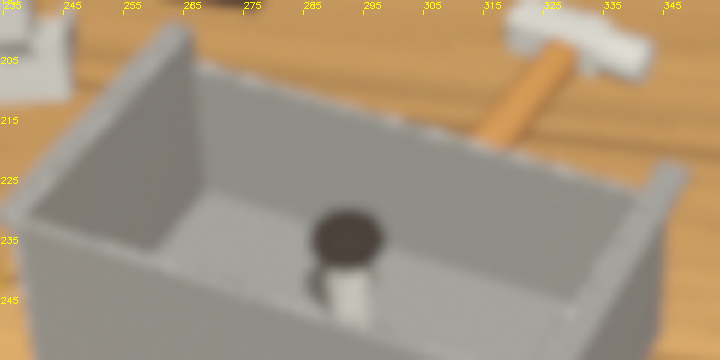

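```bash
cat > rim.py <<'E'
from h import *
def edge(g,p0,p1,nrm,n=40,L=4):
    # max positive gradient along nrm
    P=[]
    for a in np.linspace(0.08,0.92,n):
        c=np.array(p0)*(1-a)+np.array(p1)*a
        ss=np.arange(-L,L+.01,.1);pts=(c+ss[:,None]*nrm).astype(np.float32)
        v=cv2.remap(g,pts[None,:,0],pts[None,:,1],cv2.INTER_CUBIC)[0]
        d=np.gradient(cv2.GaussianBlur(v.reshape(1,-1),(0,0),4)[0])
        P.append(c+ss[np.argmin(d)]*nrm)
    P=np.array(P);vx,vy,x0,y0=cv2.fitLine(P.astype(np.float32),cv2.DIST_HUBER,0,.01,.01).ravel()
    r=(P-[x0,y0])@[-vy,vx];print("res",r.std(),np.abs(r).max())
    return np.array([x0,y0]),np.array([vx,vy])
E
python3 - <<'E'
from rim import *
t=cv2.imread("pics/top0.png");g=cv2.cvtColor(t,cv2.COLOR_BGR2GRAY).astype(np.float32)
p0=np.array([299.5,138.]);p1=np.array([391.,171.]);d=p1-p0;n=np.array([-d[1],d[0]])/np.hypot(*d)
c,v=edge(g,p0,p1,n);print(c,v)
z=.149
A=onz("top",*(c-40*v),z);B=onz("top",*(c+40*v),z)
u=(B-A)/np.linalg.norm(B-A);print("rim pts",A,B,"dir",u)
# middle by outer front corners of side walls at z=.171
for q,zz in(((292.2,133.2),.171),((399.8,172.2),.171),((346,152.7),.171)):
    X=onz("top",*q,zz);print(q,X,"along",(X-A)@u)
# far-wall outer corners
yaw=np.arctan2(u[0],-u[1]);print("polisher yaw",yaw)
s=cv2.imread("pics/scene0.png");
print("cams",ray("top",1,1)[0],ray("scene",1,1)[0])
E
```

```text
res 0.06592289307443013 0.10432460005572905
[347.8055 156.0595] [0.9407449 0.3391151]
rim pts [0.60172375 0.0664057  0.149     ] [ 0.55346256 -0.12402387  0.149     ] dir [-0.24566665 -0.96935437  0.        ]
(292.2, 133.2) [0.61257139 0.1111151  0.171     ] along -0.0460041596705408
(399.8, 172.2) [ 0.54429341 -0.15576732  0.171     ] along 0.2294731082811287
(346, 152.7) [ 0.57811654 -0.02356074  0.171     ] along 0.09300886522000831
polisher yaw -0.24820735672032454
cams [0.24899681 0.0028062  1.14850752] [1.49523696 0.18827242 0.92284363]
```

```bash
python3 - <<'E'
from h import *
def P(x,y,z):return onz("top",420+x/9-.5,215+y/9-.5,z)
def yaw(a,b): # a left,b right : along -y scoop
    d=a-b;return np.arctan2(-d[0],d[1])
for nm,a,b,z in(("pan",(120,430),(340,388),.0),("bridge",(192,105),(308,83),.095),("block",(262,120),(358,105),.142),("side",(70,222),(118,430),0.02)):
    A=P(*a,z);B=P(*b,z);print(nm,A,B,np.linalg.norm(A-B),"yaw",yaw(A,B))
t=cv2.imread("pics/top0.png");h=cv2.cvtColor(t,cv2.COLOR_BGR2HSV)[215:275,420:480].astype(int)
print(t[225:240,443:464,2])
C=P(311,137,.142);print("block ctr",C)
print("tri bridge", tri((420+250/9,215+95/9),(215+19-.5,165+25.)))
# scene block top centre approx px
print("scene block pred",proj("scene",C))
print("scene rim pred",[proj("scene",np.array([.5792,-.0225,.149])+np.array([.9694,-.2457,0])*x+np.array([.2457,.969,0])*y) for x in(0,.005) for y in (-.1,0,.1)])
E
```

```text
pan [ 0.35652056 -0.28986577  0.        ] [ 0.37629318 -0.35443203  0.        ] 0.06752599165433558 yaw 0.2971695276832613
bridge [ 0.43931835 -0.28041254  0.095     ] [ 0.44913138 -0.31218952  0.095     ] 0.0332576602391421 yaw 0.29951908556903495
block [ 0.42890649 -0.28646402  0.142     ] [ 0.4357956  -0.31162481  0.142     ] 0.026086882456557454 yaw 0.267253323361391
side [ 0.41390549 -0.26656153  0.02      ] [ 0.35458256 -0.28418762  0.02      ] 0.061886090162321765 yaw -1.2819827734009577
[[168 168 169 172 174 176 177 181 183 183 180 166 157 155 157 155 154 155
  152 153 153]
 [181 182 185 185 186 187 188 188 190 188 184 172 157 157 163 166 163 157
  158 159 156]
 [189 191 189 189 188 185 185 186 186 187 185 172 160 163 171 176 169 157
  161 163 163]
 [192 192 190 185 173 165 170 177 180 179 180 174 169 171 180 181 174 158
  161 166 165]
 [188 187 176 157 135 131 160 173 175 174 174 170 170 174 179 182 176 162
  166 168 169]
 [173 160 132 108  92 112 154 173 172 169 172 170 171 176 179 178 174 164
  168 169 169]
 [147 113  90  77  78 104 145 169 171 168 169 166 170 173 171 168 
[... 415 characters left out ...]
5  75  80 116 157 166 166 165 165 164
  164 165 163]
 [ 91  89  93  98 103 108  95  80  75  71  79 111 152 169 167 168 167 168
  166 167 167]
 [102  99 102 102 105 105  98  87  76  74  78 103 145 168 169 168 167 167
  169 167 167]
 [104 103 103 104 102 103  99  90  78  75  77  97 138 168 166 162 163 163
  165 165 165]]
block ctr [ 0.42582667 -0.29961045  0.142     ]
tri bridge [ 0.44043091 -0.29365646  0.10743699]
scene block pred [231.78752557 178.80738477]
scene rim pred [array([274.25241537, 206.60479935]), array([304.19317184, 215.2230822 ]), array([335.78920024, 224.31782602]), array([273.43497194, 207.5507662 ]), array([303.44282955, 216.22023305]), array([335.11474573, 225.37045734])]
```

Request:
drive_tool([
  [[0,0,0,41,-32,0,-1],[0,0,0,41,-32,0,-1],[0,0,0,41,-32,0,-1],[0,0,0,41,-31,0,-1],[0,0,0,41,-31,0,-1],[0,0,0,41,-31,0,-1],[0,0,-0.14,0,0,0,-1],[0,0,-0.14,0,0,0,-1],[0,0,-0.14,0,0,0,-1],[0,0,-0.14,0,0,0,-1],[0,0,-0.14,0,0,0,-1]],
])

```text
time_s: 1.2
ee_pos: [0.4225, -0.31, 0.2391]
tcp_rot: [-2.616, -1.738, 0.001]
force: [-0.0, 0.2, 0.4]
gripper_width: 0.0866
```

Request:
drive_tool([
  [[0,0,-0.14,0,0,0,-1],[0,0,-0.14,0,0,0,-1],[0,0,-0.14,0,0,0,-1],[0,0,-0.14,0,0,0,-1],[0,0,-0.14,0,0,0,-1],[0,0,0,0,0,0,-1],[0,0,0,0,0,0,-1],[0,0,0,0,0,0,-1]],
])

```text
time_s: 2.0
ee_pos: [0.4226, -0.3102, 0.2394]
tcp_rot: [-1.872, -2.522, 0.0]
force: [0.5, -0.0, 0.4]
gripper_width: 0.0869
```

```bash
cat >> h.py <<'E'
from scipy.spatial.transform import Rotation as Ro
def rep(target=None,yaw=None):
    s=state();R=Ro.from_rotvec(s["tcp_rot"]).as_matrix()
    print("t%.2f pos"%s["time_s"],s["ee_pos"].round(4),"tooly yaw %.4f"%np.arctan2(R[1,1],R[0,1]),"tilt",R[:2,2].round(4),"F",s["force"].round(2),"w %.4f"%s["gripper_width"])
    if target is not None: print("shift mm tool",(R.T@(np.array(target)-s["ee_pos"])*1e3).round(1))
    if yaw is not None: print("tool z turn",-(yaw-np.arctan2(R[1,1],R[0,1])))
    return s
E
python3 - <<'E'
from h import *
rep((.426,-.3,.122),.295)
s=capture("scene");t=capture("top")
zoom(t,400,180,100,100,5,"a.png");zoom(s,190,130,90,90,6,"b.png")
E
```

```text
t2.00 pos [ 0.4226 -0.3102  0.2394] tooly yaw 0.2937 tilt [-0.0002  0.0001] F [ 0.5  -0.05  0.41] w 0.0869
shift mm tool [  8.7   6.2 117.4]
tool z turn -0.0013410759812199635
```

View pics/b.png

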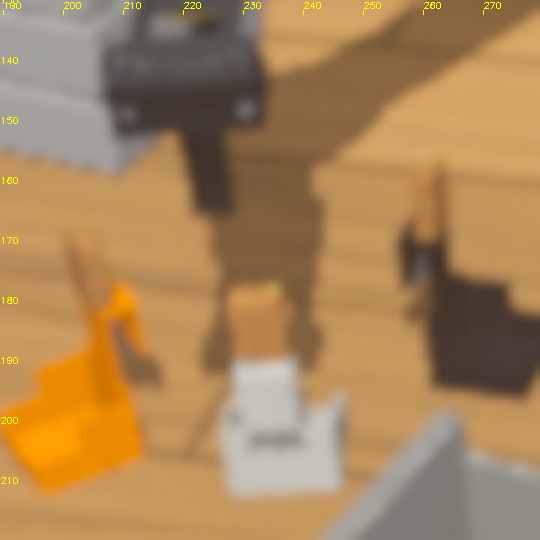

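View pics/a.png

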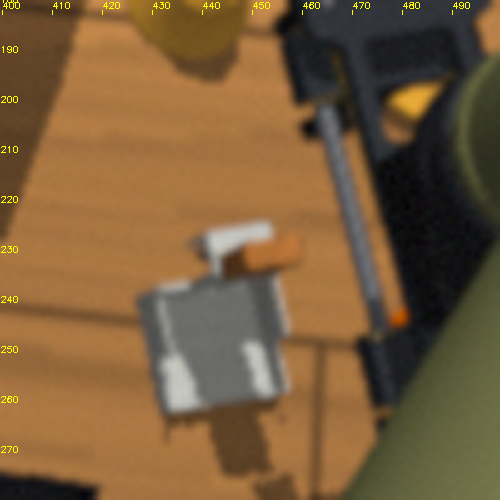

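Request:
drive_tool([
  [[0,0,0,9,6,0,-1],[0,0,0,0,0,30,-1],[0,0,0,0,0,30,-1],[0,0,0,0,0,0,-1],[0,0,0,0,0,0,-1]],
])

```text
time_s: 2.6
ee_pos: [0.426, -0.2993, 0.1799]
tcp_rot: [-1.869, -2.524, -0.0]
force: [-0.2, -0.1, -0.2]
gripper_width: 0.0872
```

```bash

python3 - <<'E'
from h import *
rep((.426,-.3,.122),.295)
s=capture("scene");t=capture("top")
zoom(t,400,180,100,100,5,"a1.png");zoom(s,190,130,90,90,6,"b1.png")
E
```

```text
t2.60 pos [ 0.426  -0.2993  0.1799] tooly yaw 0.2963 tilt [-0.0004  0.0006] F [-0.25 -0.1  -0.19] w 0.0872
shift mm tool [-0.8 -0.2 57.9]
tool z turn 0.0012940783032020509
```

View pics/b1.png

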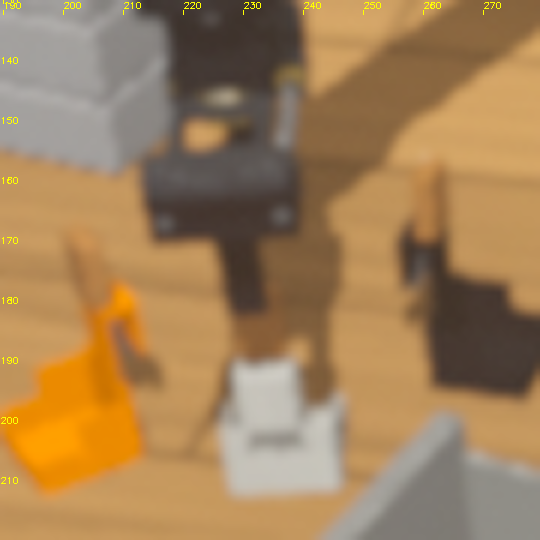

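View pics/a1.png

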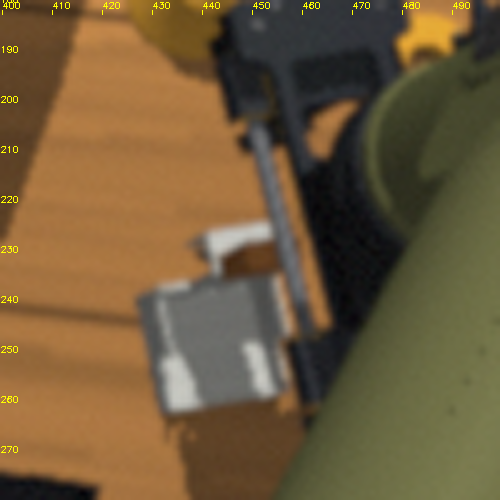

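Request:
drive_tool([
  [[0,0,0,-1,0,20,-1],[0,0,0,0,0,20,-1],[0,0,0,0,0,18,-1],[0,0,0,0,0,0,-1],[0,0,0,0,0,0,-1]],
])

```text
time_s: 3.2
ee_pos: [0.4269, -0.3013, 0.123]
tcp_rot: [1.869, 2.523, -0.0]
force: [-0.2, -0.6, 0.7]
gripper_width: 0.0869
```

```bash

python3 - <<'E'
from h import *
rep((.426,-.3,.122),.295)
s=capture("scene")
zoom(s,190,130,90,90,6,"b2.png")
E
```

```text
t3.20 pos [ 0.4269 -0.3013  0.123 ] tooly yaw 0.2959 tilt [ 0.0014 -0.0011] F [-0.2  -0.65  0.69] w 0.0869
shift mm tool [ 1.5 -0.5  1. ]
tool z turn 0.0008501459696718672
```

View pics/b2.png

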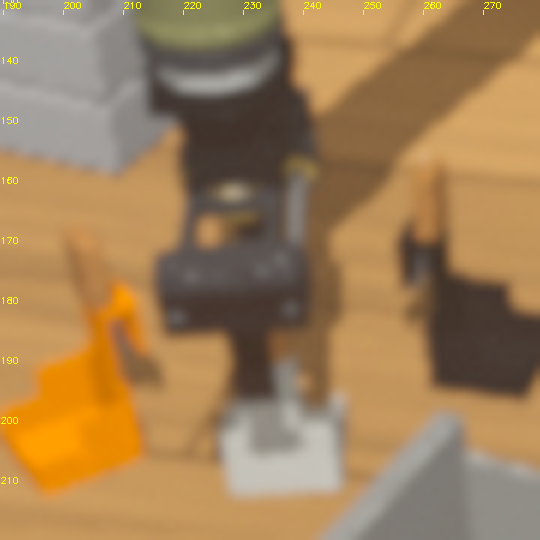

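```bash

python3 - <<'E'
from h import *
s=state();R=Ro.from_rotvec(s["tcp_rot"]).as_matrix()
for x in(-.0095,0,.0095): print(proj("scene",s["ee_pos"]+R@[x,.055,.017]))
# block bottom face edge at hook side, z=.097
for y in(-.014,0,.014):
  c=np.cos(.295);n=np.sin(.295);print("block",proj("scene",[.426+c*.007-n*y,-.3+n*.007+c*y,.1]))
print(state()["force"],state()["wrist_torque"])
E
```

```text
[228.80324139 197.68630425]
[231.75488939 197.47153428]
[234.70260268 197.2570506 ]
block [229.00024958 190.60655924]
block [233.21646179 190.30082132]
block [237.42481802 189.99565307]
[ 0.67421556 -0.69171389 -0.29772547] [ 0.02986411 -0.15157099 -0.00476947]
```

Request:
drive_tool([
  [[0,0,0,2,0,1,-1],[0,0,0,0,0,0,-0.3],[0,0,0,0,0,0,0.3],[0,0,0,0,0,0,0.6],[0,0,0,0,0,0,1],[0,0,0,0,0,0,1],[0,0,0,0,0,0,1],[0,0,0,0,0,0,1]],
], force=15)

```text
time_s: 4.05
ee_pos: [0.4255, -0.2989, 0.1205]
tcp_rot: [1.87, 2.525, -0.0]
force: [-0.5, -0.3, -0.3]
gripper_width: 0.0393
```

Request:
drive_tool([
  [[0,0,0,0,0,0,1],[0,0,0,0,0,0,1],[0,0,0,0,0,0,1],[0,0,0,0,0,0,1]],
], force=50)

```text
time_s: 4.45
ee_pos: [0.4254, -0.299, 0.1206]
tcp_rot: [-1.869, -2.525, 0.0]
force: [-0.8, -0.5, 0.3]
gripper_width: 0.0137
```

```bash

python3 - <<'E'
from h import *
rep()
E
```

```text
t4.45 pos [ 0.4254 -0.299   0.1206] tooly yaw 0.2960 tilt [-0.0003 -0.0001] F [-0.82 -0.49  0.27] w 0.0137
```

Request:
drive_tool([
  [[0,0,0,0,0,-10,1],[0,0,0,0,0,-30,1],[0,0,0,0,0,-40,1],[0,0,0,0,0,-40,1],[0,0,0,0,0,-40,1],[0,0,0,0,0,0,1],[0,0,0,0,0,0,1]],
])

```text
time_s: 5.15
ee_pos: [0.4258, -0.299, 0.2816]
tcp_rot: [1.868, 2.523, -0.0]
force: [0.7, 0.1, -3.0]
gripper_width: 0.0137
```

```bash

python3 - <<'E'
from h import *
for i in range(1):
  rep((.5763-.03*.969,-.0218+.03*.246,.28),-.248)
s=capture("scene")
zoom(s,190,100,90,100,6,"c.png");rep()
E
```

```text
t5.15 pos [ 0.4258 -0.299   0.2816] tooly yaw 0.2961 tilt [ 0.0016 -0.0013] F [ 0.65  0.14 -2.96] w 0.0137
shift mm tool [236.7 199.1   1.4]
tool z turn 0.5441329957975649
t5.20 pos [ 0.4251 -0.2986  0.28  ] tooly yaw 0.2960 tilt [-0.0008  0.0004] F [-0.8   0.3  -3.43] w 0.0137
```

View pics/c.png

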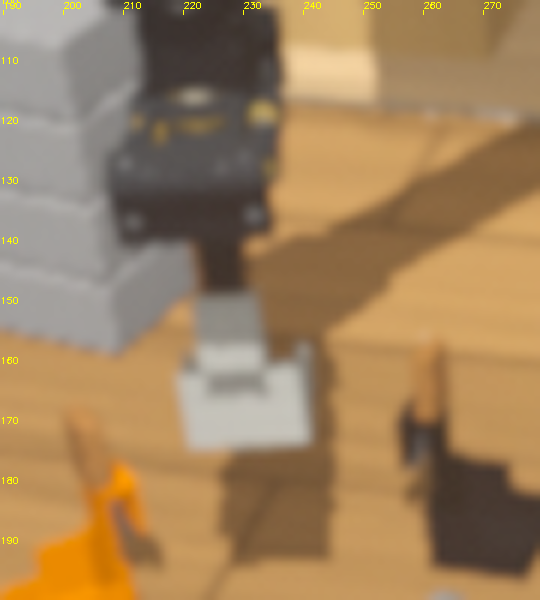

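Request:
drive_tool([
  [[0,0,0,20,17,0,1],[0,0,0,40,33,0,1],[0,0,0,40,33,0,1],[0,0,0,40,34,0,1],[0,0,0,40,34,0,1],[0,0,0,37,31,0,1],[0,0,0,20,17,0,1],[0,0,0.136,0,0,0,1],[0,0,0.136,0,0,0,1],[0,0,0.136,0,0,0,1],[0,0,0.136,0,0,0,1],[0,0,0,0,0,0,1]],
])

```text
time_s: 6.4
ee_pos: [0.5423, -0.0222, 0.2785]
tcp_rot: [-2.477, -1.928, 0.004]
force: [0.9, 0.3, -1.0]
gripper_width: 0.0135
```

Request:
drive_tool([
  [[0,0,0,0,0,0,1],[0,0,0,0,0,0,1]],
])

```text
time_s: 6.6
ee_pos: [0.5429, -0.0222, 0.2798]
tcp_rot: [-2.476, -1.932, 0.002]
force: [-0.2, -0.2, -2.0]
gripper_width: 0.0134
```

```bash

python3 - <<'E'
from h import *
rep((.5763,-.0218,.28),-.248)
t=capture("top");s=capture("scene")
zoom(s,220,100,130,150,4,"d.png");rep();zoom(t,285,90,130,110,6,"e.png")
E
```

```text
t6.60 pos [ 0.5429 -0.0222  0.2798] tooly yaw -0.2457 tilt [-0.0014  0.0001] F [-0.22 -0.24 -2.03] w 0.0134
shift mm tool [ 8.5 32.3 -0.3]
tool z turn 0.0022528009485902334
t6.70 pos [ 0.5432 -0.0222  0.2802] tooly yaw -0.2466 tilt [-0.0006  0.    ] F [ 0.43  0.38 -2.33] w 0.0138
```

View pics/d.png

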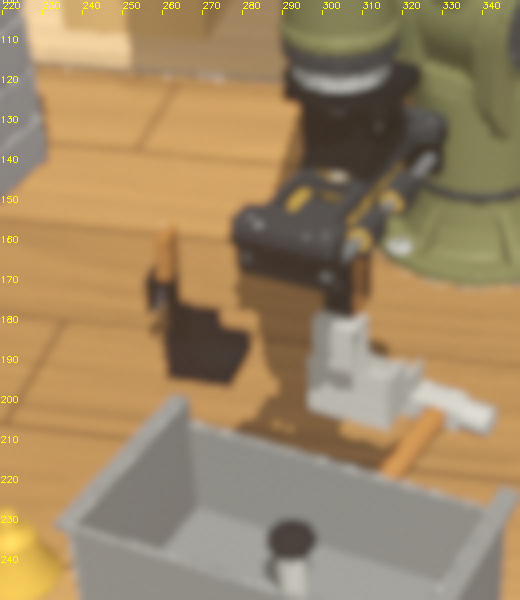

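View pics/e.png

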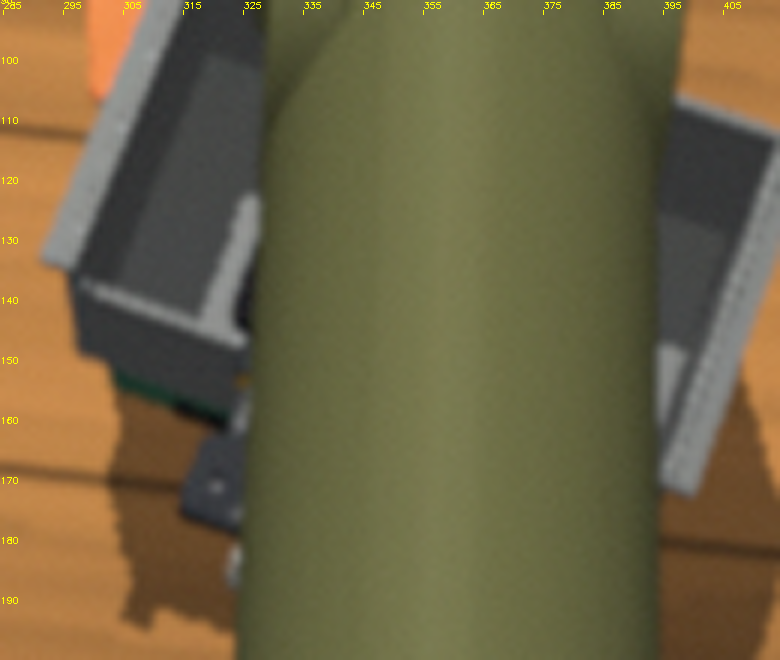

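Request:
drive_tool([
  [[0,0,0.002,8,0,20,1],[0,0,0,0,0,20,1],[0,0,0,0,0,18,1],[0,0,0,0,10,0,1],[0,0,0,0,10,0,1],[0,0,0,0,5,0,1],[0,0,0,0,0,0,1],[0,0,0,0,0,0,1],[0,0,0,0,0,0,1]],
])

```text
time_s: 7.6
ee_pos: [0.5695, -0.0204, 0.2229]
tcp_rot: [2.481, 1.927, 0.0]
force: [-0.4, 0.1, -1.1]
gripper_width: 0.0134
```

```bash

python3 - <<'E'
from h import *
rep((.5763,-.0218,.222),-.248)
s=capture("scene")
zoom(s,270,150,65,75,9,"d1.png");rep()
# predicted pts
xa=np.array([np.cos(.248),-np.sin(.248),0]);ya=np.array([-xa[1],xa[0],0])
p=state()["ee_pos"];o=p-[0,0,.1206]
for nm,x,y,z in(("bridge top far L",.019,-.016,.094),("R",.019,.016,.094),("leg bot L",.019,-.016,.06),("leg bot R",.019,.016,.06),("strap topL",0,-.016,.095)):print(nm,proj("scene",o+x*xa+y*ya+[0,0,z]).round(1))
for y in(-.05,0,.05):print("rim",proj("scene",np.array([.5792,-.0225,.149])+y*ya).round(1),proj("scene",np.array([.5792,-.0225,.149])+y*ya+.005*xa).round(1))
E
```

```text
t7.60 pos [ 0.5695 -0.0204  0.2229] tooly yaw -0.2497 tilt [ 0.0003 -0.0001] F [-0.4   0.06 -1.11] w 0.0134
shift mm tool [0.3 6.9 0.9]
tool z turn -0.0017082662119684844
t7.65 pos [ 0.5694 -0.0204  0.2228] tooly yaw -0.2497 tilt [ 0.0002 -0.0002] F [ 0.3  -0.21 -2.37] w 0.0135
bridge top far L [297.2 202.8]
R [307.3 205.6]
leg bot L [297.6 212. ]
leg bot R [307.6 214.9]
strap topL [300.2 198.8]
rim [289.  210.9] [288.2 211.8]
rim [304.2 215.2] [303.4 216.2]
rim [319.8 219.7] [319.1 220.7]
```

View pics/d1.png

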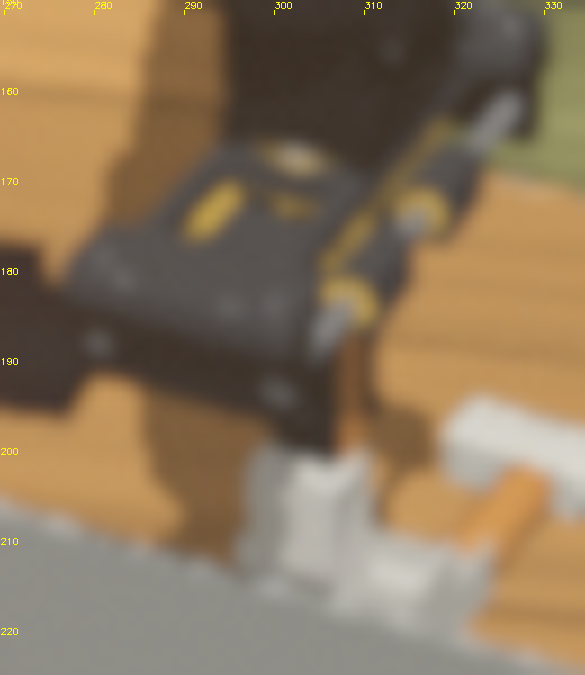

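```bash

python3 - <<'E'
from h import *
d=cv2.imread("pics/d.png")[300:440,270:440]
cv2.imwrite("pics/d2.png",cv2.resize(d,None,fx=4,fy=4,interpolation=cv2.INTER_CUBIC))
s=np.array([.5432,-.0222,.2802])
xa=np.array([np.cos(.2466),-np.sin(.2466),0]);ya=np.array([-xa[1],xa[0],0]);o=s-[0,0,.1206]
for nm,x,y,z in(("legtopR",.019,-.016,.094),("legtopL",.019,.016,.094),("legbotR",.019,-.016,.06),("legbotL",.019,.016,.06),("strapbotR",0,-.016,0),("panR",0,-.032,0),("panL",0,.032,0),("panbackL",-.063,.032,0)):
  q=proj("scene",o+x*xa+y*ya+[0,0,z]);print(nm,q.round(1),"in crop",(((q-[220,100]+.5)*4-[270,300])*4).round())
E
```

```text
legtopR [297.9 181. ] in crop [174. 104.]
legtopL [308.1 183.7] in crop [338. 147.]
legbotR [298.3 190.8] in crop [181. 260.]
legbotL [308.4 193.5] in crop [342. 303.]
strapbotR [301.8 203.6] in crop [237. 465.]
panR [297.  202.2] in crop [161. 444.]
panL [316.4 207.6] in crop [471. 530.]
panbackL [325.  195.9] in crop [608. 342.]
```

View pics/d2.png

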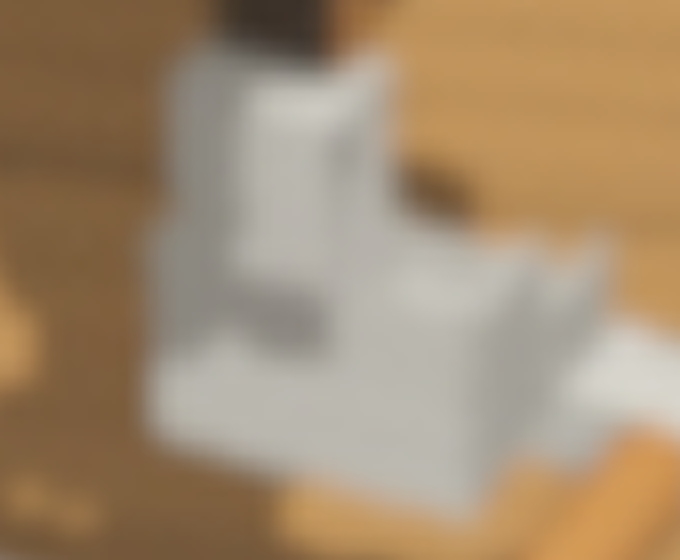

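Request:
drive_tool([
  [[0,0,0,0,3,0,1],[0,0,0,0,2,0,1],[0,0,0,0,1,0,1],[0,0,0,0,0,0,1],[0,0,0,0,0,0,1]],
])

```text
time_s: 8.15
ee_pos: [0.5753, -0.0221, 0.2225]
tcp_rot: [-2.481, -1.927, 0.0]
force: [-0.6, -0.1, -1.6]
gripper_width: 0.0136
```

Request:
drive_tool([
  [[0,0,0,0,1,0,1],[0,0,0,0,0,0,1]],
])

```text
time_s: 8.35
ee_pos: [0.5763, -0.0224, 0.2225]
tcp_rot: [2.481, 1.927, -0.0]
force: [0.3, -0.5, -1.8]
gripper_width: 0.0138
```

Request:
drive_tool([
  [[0,0,0,0,1,0,1],[0,0,0,0,0,0,1]],
])

```text
time_s: 8.55
ee_pos: [0.5774, -0.0226, 0.2225]
tcp_rot: [2.481, 1.927, 0.0]
force: [-0.3, 0.1, -2.5]
gripper_width: 0.0138
```

Request:
drive_tool([
  [[0,0,0,0,1,0,1],[0,0,0,0,0,0,1]],
])

```text
time_s: 8.75
ee_pos: [0.5783, -0.0229, 0.2225]
tcp_rot: [2.481, 1.927, -0.0]
force: [-0.4, 0.6, -2.7]
gripper_width: 0.014
```

Request:
drive_tool([
  [[0,0,0,0,1,0,1],[0,0,0,0,0,0,1]],
])

```text
time_s: 8.95
ee_pos: [0.5793, -0.0231, 0.2225]
tcp_rot: [2.481, 1.927, -0.0]
force: [-0.1, 0.1, -2.3]
gripper_width: 0.0139
```

Request:
drive_tool([
  [[0,0,0,0,1,0,1],[0,0,0,0,0,0,1]],
])

```text
time_s: 9.15
ee_pos: [0.5797, -0.0232, 0.2223]
tcp_rot: [-2.48, -1.927, 0.002]
force: [-1.8, 1.4, -1.9]
gripper_width: 0.0136
```

```bash

python3 - <<'E'
from h import *
s=rep();print(s["wrist_torque"])
E
```

```text
t9.15 pos [ 0.5797 -0.0232  0.2223] tooly yaw -0.2498 tilt [-0.0013  0.0001] F [-1.77  1.37 -1.93] w 0.0136
[0.0014425  0.32895731 0.07651655]
```

Request:
drive_tool([
  [[0,0,0,0,-2,0,1],[0,0,0,0,0,0,1],[0,0,0,0,0,0,1]],
])

```text
time_s: 9.45
ee_pos: [0.5784, -0.0229, 0.2227]
tcp_rot: [2.481, 1.927, 0.001]
force: [-0.6, -0.3, -1.8]
gripper_width: 0.0135
```

Request:
drive_tool([
  [[0,0,0,0,0,3,1],[0,0,0,0,0,3,1],[0,0,0,0,0,3,1],[0,0,0,0,0,3,1],[0,0,0,0,0,0,1],[0,0,0,0,0,0,1]],
])

```text
time_s: 10.05
ee_pos: [0.5782, -0.0228, 0.2104]
tcp_rot: [-2.481, -1.927, 0.0]
force: [-0.5, 0.3, -1.6]
gripper_width: 0.0138
```

```bash

python3 - <<'E'
from h import *
s=rep();print(s["wrist_torque"])
s=capture("scene")
zoom(s,270,160,65,75,9,"f.png")
E
```

```text
t10.05 pos [ 0.5782 -0.0228  0.2104] tooly yaw -0.2499 tilt [-0.0002  0.    ] F [-0.46  0.27 -1.64] w 0.0138
[-0.02392811 -0.09474312 -0.02083902]
```

View pics/f.png

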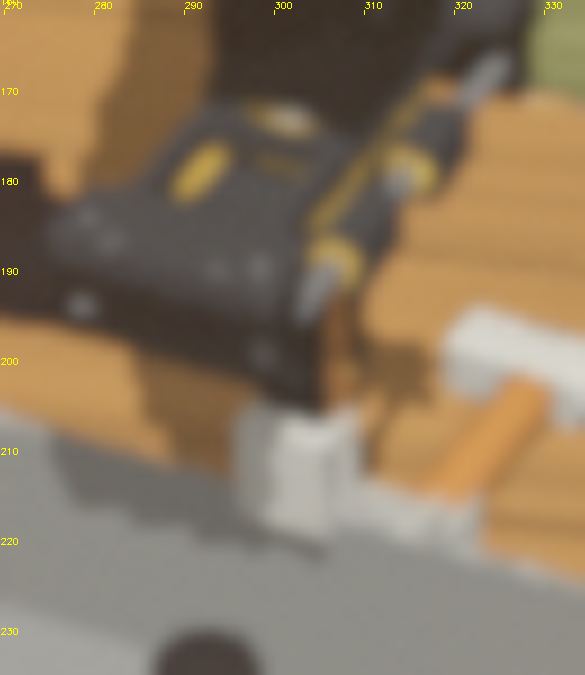

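Request:
drive_tool([
  [[0,0,0,0,0,2,1],[0,0,0,0,0,2,1],[0,0,0,0,0,2,1],[0,0,0,0,0,2,1],[0,0,0,0,0,2,1],[0,0,0,0,0,0,1],[0,0,0,0,0,0,1]],
])

```text
time_s: 10.8
ee_pos: [0.5782, -0.0228, 0.2005]
tcp_rot: [-2.481, -1.927, 0.0]
force: [-0.8, -0.7, -1.1]
gripper_width: 0.0136
```

Request:
drive_tool([
  [[0,0,0,0,0,1,1],[0,0,0,0,0,1,1],[0,0,0,0,0,0,1],[0,0,0,0,0,0,1]],
])

```text
time_s: 11.2
ee_pos: [0.5782, -0.0229, 0.1985]
tcp_rot: [2.481, 1.927, -0.0]
force: [0.6, -0.3, -1.8]
gripper_width: 0.0137
```

Request:
drive_tool([
  [[0,0,0,0,0,1,1],[0,0,0,0,0,1,1],[0,0,0,0,0,0,1],[0,0,0,0,0,0,1]],
])

```text
time_s: 11.6
ee_pos: [0.5783, -0.0228, 0.1966]
tcp_rot: [2.481, 1.927, 0.0]
force: [0.6, -0.0, -1.3]
gripper_width: 0.0138
```

Request:
drive_tool([
  [[0,0,0,0,0,1,1],[0,0,0,0,0,1,1],[0,0,0,0,0,0,1],[0,0,0,0,0,0,1]],
])

```text
time_s: 12.0
ee_pos: [0.5786, -0.0229, 0.1947]
tcp_rot: [2.481, 1.927, 0.001]
force: [1.8, -0.4, -1.3]
gripper_width: 0.0138
```

Request:
drive_tool([
  [[0,0,0,0,0,1,1],[0,0,0,0,0,1,1],[0,0,0,0,0,0,1],[0,0,0,0,0,0,1]],
])

```text
time_s: 12.4
ee_pos: [0.5788, -0.023, 0.1929]
tcp_rot: [2.48, 1.926, 0.001]
force: [2.7, -1.0, -0.9]
gripper_width: 0.0136
```

Request:
drive_tool([
  [[0,0,0,0,0,1,1],[0,0,0,0,0,1,1],[0,0,0,0,0,0,1],[0,0,0,0,0,0,1]],
])

```text
time_s: 12.8
ee_pos: [0.579, -0.023, 0.191]
tcp_rot: [2.48, 1.926, 0.002]
force: [4.1, -1.6, 2.5]
gripper_width: 0.0132
```

Request:
drive_tool([
  [[0,0,0,0,0,1,1],[0,0,0,0,0,1,1],[0,0,0,0,0,0,1],[0,0,0,0,0,0,1]],
])

```text
time_s: 13.2
ee_pos: [0.5791, -0.023, 0.1892]
tcp_rot: [2.48, 1.926, 0.002]
force: [5.6, -1.6, 3.7]
gripper_width: 0.0133
```

Request:
drive_tool([
  [[0,0,0,0,0.5,0.5,1],[0,0,0,0,0,0.5,1],[0,0,0,0,0,0,1],[0,0,0,0,0,0,1]],
])

```text
time_s: 13.6
ee_pos: [0.5793, -0.0231, 0.188]
tcp_rot: [2.48, 1.926, 0.001]
force: [5.6, -1.3, 5.1]
gripper_width: 0.0139
```

Request:
drive_tool([
  [[0,0,0,0,0,0.5,1],[0,0,0,0,0,0.5,1],[0,0,0,0,0,0.5,1],[0,0,0,0,0,0,1],[0,0,0,0,0,0,1]],
])

```text
time_s: 14.1
ee_pos: [0.5793, -0.0231, 0.1869]
tcp_rot: [2.48, 1.926, 0.002]
force: [4.3, -1.8, 6.6]
gripper_width: 0.0135
```

Request:
drive_tool([
  [[0,0,0,0,0,0.5,1],[0,0,0,0,0,0.5,1],[0,0,0,0,0,0.5,1],[0,0,0,0,0,0,1],[0,0,0,0,0,0,1]],
])

```text
time_s: 14.6
ee_pos: [0.5794, -0.0231, 0.1857]
tcp_rot: [2.48, 1.926, 0.002]
force: [3.1, -1.9, 7.9]
gripper_width: 0.0138
```

Request:
drive_tool([
  [[0,0,0,0,0,0.5,1],[0,0,0,0,0,0.5,1],[0,0,0,0,0,0.5,1],[0,0,0,0,0,0,1],[0,0,0,0,0,0,1]],
])

```text
time_s: 15.1
ee_pos: [0.5795, -0.023, 0.1846]
tcp_rot: [2.479, 1.926, 0.002]
force: [4.3, -1.0, 9.5]
gripper_width: 0.014
```

Request:
drive_tool([
  [[0,0,0,0,0.3,0.5,1],[0,0,0,0,0,0.5,1],[0,0,0,0,0,0.5,1],[0,0,0,0,0,0,1],[0,0,0,0,0,0,1]],
])

```text
time_s: 15.6
ee_pos: [0.5795, -0.0231, 0.1833]
tcp_rot: [2.479, 1.927, 0.001]
force: [3.2, -1.8, 11.2]
gripper_width: 0.014
```

```bash

python3 - <<'E'
from h import *
s=rep();print(s["wrist_torque"])
s=capture("scene");cv2.imwrite("pics/g_raw.png",s)
zoom(s,270,170,65,75,9,"g.png");rep()
E
```

```text
t15.60 pos [ 0.5795 -0.0231  0.1833] tooly yaw -0.2497 tilt [ 0.0016 -0.0008] F [ 3.2  -1.82 11.16] w 0.0140
[-0.31472416 -0.52668615  0.20338691]
t15.65 pos [ 0.5796 -0.0231  0.1833] tooly yaw -0.2496 tilt [ 0.0017 -0.0008] F [ 2.1  -2.28 11.45] w 0.0138
```

View pics/g.png

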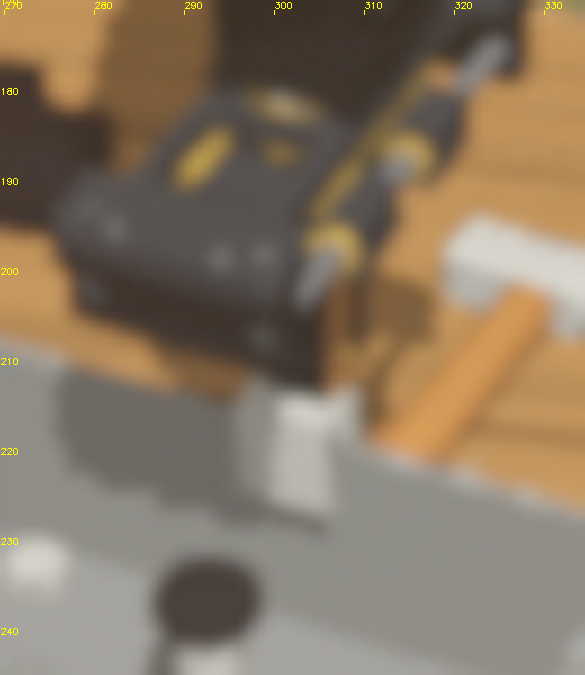

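```bash
cat > sink.py <<'E'
from rim import *
# rim top/inner wall region in scene: measure vertical shift of tub via high-back-wall/side and front-rim edges by phase correlation of tub patches
def sink(im,ref=None):
    ref=cv2.imread("pics/scene0.png") if ref is None else ref
    a=cv2.cvtColor(ref,cv2.COLOR_BGR2GRAY).astype(np.float32);b=cv2.cvtColor(im,cv2.COLOR_BGR2GRAY).astype(np.float32)
    out=[]
    # back wall lower outside region: left-top corner, right corner, back wall top edge, patches (x,y,w,h)
    for (x,y,w,h) in((238,228,30,30),(255,236,30,22),(295,250,40,34),(325,215,26,26),(248,203,16,26)):
        T=np.float32([[1,0,0],[0,1,0]])
        try:
            cc,T=cv2.findTransformECC(a[y:y+h,x:x+w],b[y:y+h,x:x+w],T,cv2.MOTION_TRANSLATION,(3,100,1e-5),None,3)
            out.append((round(float(T[0,2]),2),round(float(T[1,2]),2),round(cc,3)))
        except Exception as e: out.append(None)
    return out
E
python3 - <<'E'
from sink import *
print(sink(cv2.imread("pics/g_raw.png")))
p=np.array([.5792,-.0225,.149]);print("px per 10mm",[proj("scene",q)-proj("scene",np.array(q)-[0,0,.01]) for q in([.72,-.1,.171],[.56,.1,.171])])
E
```

```text
[(0.24, 1.91, 0.939), None, (0.77, 0.95, 0.64), None, None]
px per 10mm [array([-0.31613493, -2.76215817]), array([ 0.12516602, -2.68785051])]
```

Request:
drive_tool([
  [[0,0,0,0,0,0.5,1],[0,0,0,0,0,0.5,1],[0,0,0,0,0,0,1],[0,0,0,0,0,0,1]],
])

```text
time_s: 16.05
ee_pos: [0.5796, -0.0231, 0.1825]
tcp_rot: [2.479, 1.927, 0.001]
force: [2.7, -1.8, 11.7]
gripper_width: 0.0139
```

Request:
drive_tool([
  [[0,0,0,0,0,0.5,1],[0,0,0,0,0,0.5,1],[0,0,0,0,0,0,1],[0,0,0,0,0,0,1]],
])

```text
time_s: 16.45
ee_pos: [0.5796, -0.0229, 0.1809]
tcp_rot: [2.48, 1.927, 0.002]
force: [3.9, -0.8, 9.6]
gripper_width: 0.0135
```

```bash

python3 - <<'E'
from sink import *
s=rep();print(s["wrist_torque"])
for i in range(4):
  s=capture("scene");print(sink(s)[0],state()["force"].round(2),state()["ee_pos"].round(4))
E
```

```text
t16.45 pos [ 0.5796 -0.0229  0.1809] tooly yaw -0.2496 tilt [ 0.0017 -0.0004] F [ 3.87 -0.83  9.56] w 0.0135
[-0.30415932 -0.86139701  0.20394825]
None [ 3.37 -1.34  8.3 ] [ 0.5796 -0.023   0.1809]
(-1.06, 0.28, 0.565) [ 3.87 -1.23  9.71] [ 0.5795 -0.0229  0.1809]
(-0.57, 0.82, 0.584) [ 3.49 -1.42  9.55] [ 0.5796 -0.023   0.1809]
(0.2, 1.75, 0.826) [ 3.94 -1.36  9.46] [ 0.5796 -0.0229  0.1809]
```

Request:
drive_tool([
  [[0,0,0,0,0,0.5,1],[0,0,0,0,0,0.5,1],[0,0,0,0,0,0.5,1],[0,0,0,0,0,0,1],[0,0,0,0,0,0,1]],
])

```text
time_s: 17.15
ee_pos: [0.5796, -0.0229, 0.1793]
tcp_rot: [2.48, 1.927, 0.002]
force: [2.9, -1.6, 9.2]
gripper_width: 0.0138
```

Request:
drive_tool([
  [[0,0,0,0,0,0.5,1],[0,0,0,0,0,0.5,1],[0,0,0,0,0,0.5,1],[0,0,0,0,0,0,1],[0,0,0,0,0,0,1]],
])

```text
time_s: 17.65
ee_pos: [0.5796, -0.023, 0.1779]
tcp_rot: [2.48, 1.927, 0.002]
force: [3.9, -1.0, 8.7]
gripper_width: 0.0135
```

Request:
drive_tool([
  [[0,0,0,0,0,0.5,1],[0,0,0,0,0,0.5,1],[0,0,0,0,0,0.5,1],[0,0,0,0,0,0,1],[0,0,0,0,0,0,1]],
])

```text
time_s: 18.15
ee_pos: [0.5796, -0.0229, 0.1764]
tcp_rot: [2.48, 1.927, 0.002]
force: [3.6, -1.7, 9.7]
gripper_width: 0.0137
```

Request:
drive_tool([
  [[0,0,0,0,0,0.5,1],[0,0,0,0,0,0.5,1],[0,0,0,0,0,0,1],[0,0,0,0,0,0,1]],
])

```text
time_s: 18.55
ee_pos: [0.5796, -0.0229, 0.1755]
tcp_rot: [2.48, 1.927, 0.002]
force: [3.2, -1.9, 9.4]
gripper_width: 0.0136
```

Request:
drive_tool([
  [[0,0,0,0,0,0.5,1],[0,0,0,0,0,0.5,1],[0,0,0,0,0,0,1],[0,0,0,0,0,0,1]],
])

```text
time_s: 18.95
ee_pos: [0.5797, -0.0229, 0.1745]
tcp_rot: [2.479, 1.927, 0.002]
force: [3.1, -0.7, 10.6]
gripper_width: 0.0138
```

Request:
drive_tool([
  [[0,0,0,0,0,0.5,1],[0,0,0,0,0,0.5,1],[0,0,0,0,0,0,1],[0,0,0,0,0,0,1]],
])

```text
time_s: 19.35
ee_pos: [0.5797, -0.0229, 0.1735]
tcp_rot: [2.48, 1.927, 0.002]
force: [3.8, -1.9, 11.1]
gripper_width: 0.0134
```

Request:
drive_tool([
  [[0,0,0,0,0,0.5,1],[0,0,0,0,0,0,1],[0,0,0,0,0,0,1]],
])

```text
time_s: 19.65
ee_pos: [0.5797, -0.0229, 0.173]
tcp_rot: [2.479, 1.927, 0.002]
force: [3.6, -0.2, 10.9]
gripper_width: 0.0137
```

```bash

python3 - <<'E'
from sink import *
F=[]
for i in range(4):
  s=capture("scene");q=state();F.append(q["force"]);print(q["force"].round(2),q["ee_pos"].round(4))
print(np.mean(F,0))
cv2.imwrite("pics/k_raw.png",s);zoom(s,270,180,65,65,9,"k.png")
E
```

```text
[ 4.87 -1.44 10.25] [ 0.5796 -0.0229  0.1731]
[ 2.82 -0.59  9.68] [ 0.5797 -0.0229  0.173 ]
[ 2.3  -2.43  9.97] [ 0.5797 -0.0229  0.173 ]
[ 4.71 -1.22 10.07] [ 0.5797 -0.0229  0.1731]
[ 3.67682265 -1.42116626  9.99431428]
```

View pics/k.png

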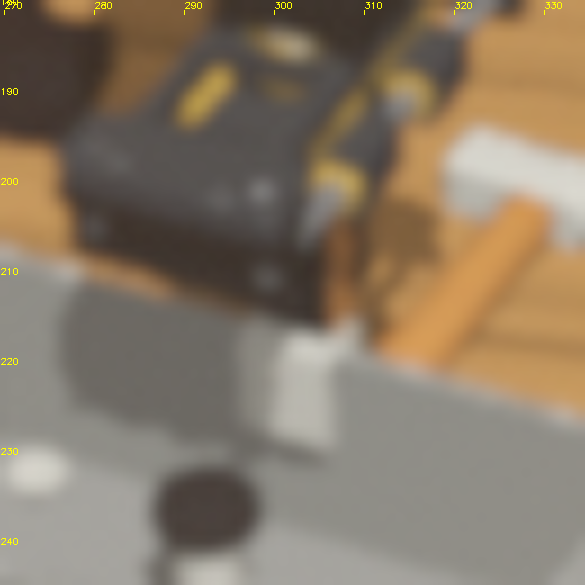

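Request:
drive_tool([
  [[0,0,0,0,0,0.5,1],[0,0,0,0,0,0.5,1],[0,0,0,0,0,0,1],[0,0,0,0,0,0,1]],
])

```text
time_s: 20.25
ee_pos: [0.5797, -0.0229, 0.1721]
tcp_rot: [2.48, 1.927, 0.002]
force: [3.0, -1.5, 10.8]
gripper_width: 0.0137
```

Request:
drive_tool([
  [[0,0,0,0,0,0.5,1],[0,0,0,0,0,0.5,1],[0,0,0,0,0,0,1],[0,0,0,0,0,0,1]],
])

```text
time_s: 20.65
ee_pos: [0.5796, -0.0229, 0.1707]
tcp_rot: [2.48, 1.927, 0.002]
force: [3.9, -1.7, 9.1]
gripper_width: 0.0134
```

Request:
drive_tool([
  [[0,0,0,0,0,0.5,1],[0,0,0,0,0,0,1],[0,0,0,0,0,0,1]],
])

```text
time_s: 20.95
ee_pos: [0.5796, -0.0229, 0.1704]
tcp_rot: [2.48, 1.927, 0.002]
force: [3.8, -0.2, 9.2]
gripper_width: 0.0139
```

Request:
drive_tool([
  [[0,0,0,0,0,0.5,1],[0,0,0,0,0,0.5,1],[0,0,0,0,0,0,1],[0,0,0,0,0,0,1]],
])

```text
time_s: 21.35
ee_pos: [0.5797, -0.0229, 0.1696]
tcp_rot: [2.48, 1.927, 0.002]
force: [3.4, -1.0, 10.3]
gripper_width: 0.0138
```

Request:
drive_tool([
  [[0,0,0,0,0,0.5,1],[0,0,0,0,0,0.5,1],[0,0,0,0,0,0,1],[0,0,0,0,0,0,1]],
])

```text
time_s: 21.75
ee_pos: [0.5796, -0.0229, 0.1689]
tcp_rot: [2.479, 1.927, 0.002]
force: [3.0, -2.0, 10.7]
gripper_width: 0.0137
```

Request:
drive_tool([
  [[0,0,0,0,0,0.5,1],[0,0,0,0,0,0,1],[0,0,0,0,0,0,1]],
])

```text
time_s: 22.05
ee_pos: [0.5797, -0.0229, 0.1685]
tcp_rot: [2.479, 1.927, 0.002]
force: [2.4, -1.8, 13.0]
gripper_width: 0.014
```

```bash

python3 - <<'E'
from sink import *
F=[]
for i in range(4):
  s=capture("scene");q=state();F.append(q["force"]);print(q["force"].round(2),q["ee_pos"].round(5))
print(np.mean(F,0))
cv2.imwrite("pics/l_raw.png",s);zoom(s,270,180,65,65,9,"l.png")
E
```

```text
[ 2.25 -1.26 11.31] [ 0.57966 -0.02288  0.16851]
[ 2.24 -1.25 12.41] [ 0.57964 -0.02287  0.16852]
[ 2.52 -2.52 12.91] [ 0.57964 -0.02289  0.16851]
[ 2.39 -1.59 13.16] [ 0.57967 -0.02285  0.16853]
[ 2.352359   -1.65761506 12.44828005]
```

View pics/l.png

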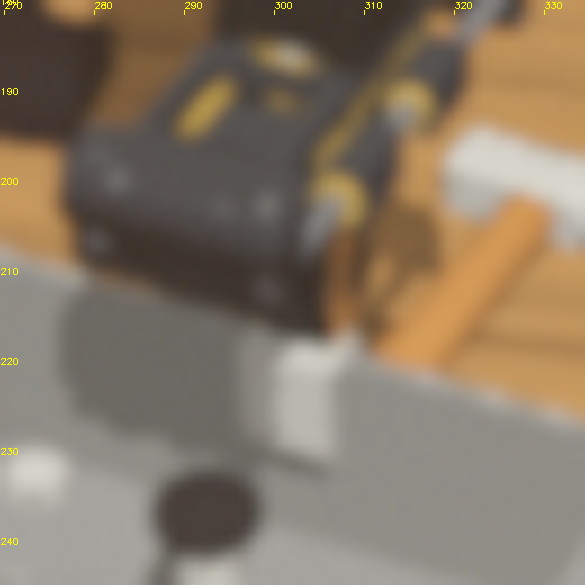

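Request:
drive_tool([
  [[0,0,0,0,0,0.5,1],[0,0,0,0,0,0,1],[0,0,0,0,0,0,1]],
])

```text
time_s: 22.55
ee_pos: [0.5797, -0.0228, 0.1681]
tcp_rot: [2.479, 1.927, 0.002]
force: [2.1, -2.4, 12.8]
gripper_width: 0.0137
```

```bash

python3 - <<'E'
from sink import *
F=[]
for i in range(5):
  s=capture("scene");q=state();F.append(q["force"])
print(np.mean(F,0),q["ee_pos"])
cv2.imwrite("pics/m_raw.png",s)
def edge_at(f):
  g=cv2.cvtColor(cv2.imread(f),cv2.COLOR_BGR2GRAY).astype(np.float32) ; return g
for f in("scene0","g_raw","k_raw","l_raw","m_raw"):
  print(f,sink(cv2.imread(f"pics/{f}.png")))
E
```

```text
[ 2.30336182 -1.3621865  12.76154601] [ 0.57968287 -0.02287105  0.16816863]
scene0 [(-0.0, -0.0, 1.0), (0.0, -0.0, 1.0), (0.0, -0.0, 1.0), (0.0, -0.0, 1.0), (-0.0, 0.0, 1.0)]
g_raw [(0.24, 1.91, 0.939), None, (0.77, 0.95, 0.64), None, None]
k_raw [None, None, (-0.01, 1.07, 0.864), (0.22, 0.98, 0.722), (0.16, 2.07, 0.89)]
l_raw [(-0.93, 1.03, 0.576), (0.93, 2.6, 0.984), (0.17, 1.0, 0.747), None, None]
m_raw [None, None, (-0.73, 1.95, 0.977), None, (1.51, 0.9, 0.992)]
```

```bash
cat > s2.py <<'E'
from h import *
def rimy(im,cols):
    b=im[:,:,0].astype(np.float32)-im[:,:,2]
    b=cv2.GaussianBlur(b,(0,0),.7);out=[]
    for x in cols:
        y0=215.2+(x-304.2)*.2865
        ys=np.arange(y0-5,y0+7,.05).astype(np.float32)
        v=cv2.remap(b,np.full_like(ys,x)[:,None],ys[:,None],cv2.INTER_LINEAR)[:,0]
        lo,hi=v[:20].mean(),v[-20:].mean();th=(lo+hi)/2
        i=np.where(v>th)[0];out.append(ys[i[0]]-y0 if len(i) else np.nan)
    return np.array(out)
E
python3 - <<'E'
from s2 import *
cols=list(range(269,280,2))+list(range(326,341,2))
for f in("scene0","g_raw","k_raw","l_raw","m_raw"):
  r=rimy(cv2.imread(f"pics/{f}.png"),cols)
  if f=="scene0":r0=r
  print(f,r.round(2),"sink mm",(np.median(r-r0)/.274).round(2))
E
```

```text
scene0 [-0.4  -0.35 -0.25 -0.4  -0.5  -0.3   0.15 -0.05  0.05  0.25  0.25  0.2
  0.2   0.15] sink mm 0.0
g_raw [1.45 1.6  1.55 1.6  2.4  3.7  2.2  2.   2.15 2.3  2.35 2.25 2.2  2.15] sink mm 7.48
k_raw [1.05 1.15 1.35 1.45 1.75 3.85 2.05 2.   1.95 1.8  1.95 2.   1.9  1.75] sink mm 6.39
l_raw [1.35 1.55 1.7  1.95 2.55 3.6  2.2  2.3  2.3  2.2  2.35 2.4  2.4  2.2 ] sink mm 7.85
m_raw [1.6  1.65 1.6  2.   2.55 3.45 2.3  2.25 2.4  2.4  2.25 2.3  2.4  2.25] sink mm 7.85
```

Request:
drive_tool([
  [[0,0,0,0,0,0.5,1],[0,0,0,0,0,0.5,1],[0,0,0,0,0,0,1],[0,0,0,0,0,0,1]],
])

```text
time_s: 23.2
ee_pos: [0.5797, -0.0229, 0.1674]
tcp_rot: [2.479, 1.927, 0.002]
force: [1.9, -2.2, 14.5]
gripper_width: 0.0137
```

```bash
cat >> s2.py <<'E'
def meas(tag,n=5):
    r0=rimy(cv2.imread("pics/scene0.png"),C);F=[];S=[]
    for i in range(n):
        im=capture("scene");q=state();F.append(q["force"]);S.append(np.median(rimy(im,C)-r0)/.274)
    cv2.imwrite(f"pics/{tag}_raw.png",im);print(tag,"t",q["time_s"],"F",np.mean(F,0).round(2),"pos",q["ee_pos"].round(5),"sink",np.round(S,2),np.mean(S).round(2))
C=list(range(269,280,2))+list(range(326,341,2))
E
python3 -c "
from s2 import *
meas('n')"
```

```text
n t 23.45 F [ 1.71 -1.35 14.59] pos [ 0.57965 -0.02286  0.16742] sink [8.85 8.85 8.85 8.85 8.94] 8.87
```

Request:
drive_tool([
  [[0,0,0,0,0,-0.7,1],[0,0,0,0,0,-0.7,1],[0,0,0,0,0,-0.7,1],[0,0,0,0,0,-0.7,1],[0,0,0,0,0,-0.7,1],[0,0,0,0,0,-0.7,1],[0,0,0,0,0,-0.7,1],[0,0,0,0,0,-0.7,1],[0,0,0,0,0,-0.7,1],[0,0,0,0,0,-0.7,1],[0,0,0,0,0,0,1],[0,0,0,0,0,0,1]],
])

```text
time_s: 24.65
ee_pos: [0.5797, -0.0229, 0.1726]
tcp_rot: [2.48, 1.927, 0.002]
force: [5.0, -0.5, 5.2]
gripper_width: 0.0135
```

```bash
python3 -c "
from s2 import *
meas('o')"
```

```text
o t 24.9 F [ 5.79 -1.11  5.31] pos [ 0.57964 -0.02288  0.17259] sink [3.65 3.74 3.65 3.65 3.74] 3.69
```

Request:
drive_tool([
  [[0,0,0,0,0.5,-0.7,1],[0,0,0,0,0.5,-0.7,1],[0,0,0,0,0.5,-0.7,1],[0,0,0,0,0,-0.7,1],[0,0,0,0,0,0,1],[0,0,0,0,0,0,1]],
])

```text
time_s: 25.5
ee_pos: [0.5797, -0.0229, 0.1743]
tcp_rot: [-2.479, -1.927, 0.002]
force: [1.4, 1.0, 1.8]
gripper_width: 0.0135
```

```bash
python3 -c "
from s2 import *
meas('p');print(state()['wrist_torque']);rep()"
```

```text
p t 25.75 F [1.29 0.96 2.02] pos [ 0.57978 -0.02293  0.17445] sink [2.37 2.28 2.19 2.28 2.19] 2.26
[ 0.32111159 -0.23289271  0.11564209]
t25.75 pos [ 0.5798 -0.0229  0.1745] tooly yaw -0.2496 tilt [-0.0016  0.0005] F [0.52 1.83 1.55] w 0.0138
```

Request:
drive_tool([
  [[0,0,0,0,0,-0.6,1],[0,0,0,0,0,-0.6,1],[0,0,0,0,0,-0.4,1],[0,0,0,0,0,0,1],[0,0,0,0,0,0,1]],
])

```text
time_s: 26.25
ee_pos: [0.5798, -0.023, 0.176]
tcp_rot: [-2.48, -1.927, 0.002]
force: [-1.4, 3.0, -0.9]
gripper_width: 0.0134
```

```bash
python3 -c "
from s2 import *
meas('q');print(state()['wrist_torque']);rep()"
```

```text
q t 26.5 F [-1.35  3.51 -1.12] pos [ 0.57981 -0.02299  0.17606] sink [0.73 0.73 0.64 0.73 0.82] 0.73
[0.88529341 0.42065307 0.14399413]
t26.50 pos [ 0.5798 -0.023   0.1761] tooly yaw -0.2497 tilt [-0.0016  0.0004] F [-2.31  3.72 -1.  ] w 0.0138
```

Request:
drive_tool([
  [[0,0,0,0.5,-0.3,0.3,1],[0,0,0,0.5,-0.2,0.2,1],[0,0,0,0,0,0,1],[0,0,0,0,0,0,1]],
])

```text
time_s: 26.9
ee_pos: [0.5798, -0.0229, 0.1758]
tcp_rot: [2.482, 1.927, -0.002]
force: [-3.1, 1.8, 0.8]
gripper_width: 0.0138
```

```bash
python3 -c "
from s2 import *
meas('r');print(state()['wrist_torque']);rep()"
```

```text
r t 27.15 F [-3.2   1.29 -0.73] pos [ 0.57985 -0.02291  0.17579] sink [0.91 0.82 0.82 0.91 1.  ] 0.89
[0.14289232 0.80590882 0.10706035]
t27.15 pos [ 0.5799 -0.0229  0.1758] tooly yaw -0.2505 tilt [-0.0009 -0.0008] F [-2.98  0.26 -0.59] w 0.0137
```

Request:
drive_tool([
  [[0,0,0,0,-0.7,0,1],[0,0,0,0,0,0,1],[0,0,0,0,0,0,1]],
])

```text
time_s: 27.45
ee_pos: [0.5798, -0.0229, 0.176]
tcp_rot: [2.481, 1.926, -0.0]
force: [-1.9, -0.3, -0.4]
gripper_width: 0.014
```

Request:
drive_tool([
  [[0,0,0,0,0,0,1],[0,0,0,0,0,0,1],[0,0,0,0,0,0,1]],
], force=5)

```text
time_s: 27.75
ee_pos: [0.5798, -0.0228, 0.1761]
tcp_rot: [2.481, 1.926, -0.0]
force: [-1.7, -1.1, -1.1]
gripper_width: 0.0143
```

Request:
drive_tool([
  [[0,0,0,0,0,0,0.6],[0,0,0,0,0,0,0.5],[0,0,0,0,0,0,0.4],[0,0,0,0,0,0,0.3],[0,0,0,0,0,0,0.2],[0,0,0,0,0,0,0.1],[0,0,0,0,0,0,0.1],[0,0,0,0,0,0,0.1]],
])

```text
time_s: 28.55
ee_pos: [0.5795, -0.0221, 0.1759]
tcp_rot: [2.481, 1.927, -0.0]
force: [0.0, -0.1, 0.4]
gripper_width: 0.0385
```

```bash
python3 -c "
from s2 import *
meas('s',2);rep()
s=cv2.imread('pics/s_raw.png');zoom(s,260,150,80,90,7,'s.png')"
```

```text
s t 28.65 F [ 0.49 -0.33 -0.26] pos [ 0.57954 -0.02215  0.17593] sink [1.09 1.09] 1.09
t28.65 pos [ 0.5795 -0.0222  0.1759] tooly yaw -0.2500 tilt [-0.     -0.0001] F [ 0.24  0.15 -0.18] w 0.0390
```

View pics/s.png

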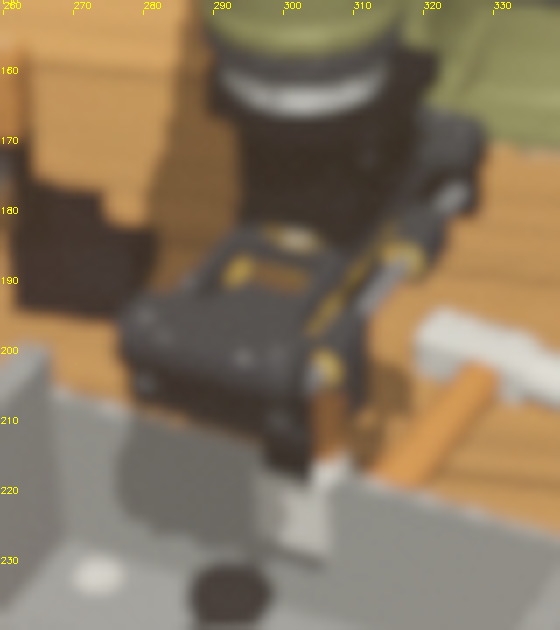

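Request:
drive_tool([
  [[0,0,0,0,0,-10,0.1],[0,0,0,0,0,-20,0.1],[0,0,0,0,0,-30,0.1],[0,0,0,0,0,-40,0.1],[0,0,0,0,0,-20,0.1],[0,0,0,-40,0,0,0.1],[0,0,0,-45,0,0,0.1],[0,0,0,-45,0,0,0.1],[0,0,0,-45,0,0,0.1],[0,0,0,-45,0,0,0.1],[0,0,0,0,0,0,0.1],[0,0,0,0,0,0,0.1]],
])

```text
time_s: 29.85
ee_pos: [0.5248, -0.2365, 0.2965]
tcp_rot: [2.484, 1.923, 0.001]
force: [0.1, 0.7, 0.1]
gripper_width: 0.0389
```

```bash
python3 -c "
from s2 import *
meas('u',2);rep()
s=cv2.imread('pics/u_raw.png');zoom(s,225,150,130,140,4,'u.png');t=capture('top');cv2.imwrite('pics/ut_raw.png',t);zoom(t,285,90,130,110,6,'ut.png')"
```

```text
u t 29.95 F [-0.1   0.79  0.36] pos [ 0.5258  -0.23362  0.29653] sink [1. 1.] 1.0
t29.95 pos [ 0.5258 -0.2336  0.2965] tooly yaw -0.2478 tilt [0.001  0.0006] F [ 0.08  0.31 -0.06] w 0.0397
```

View pics/u.png

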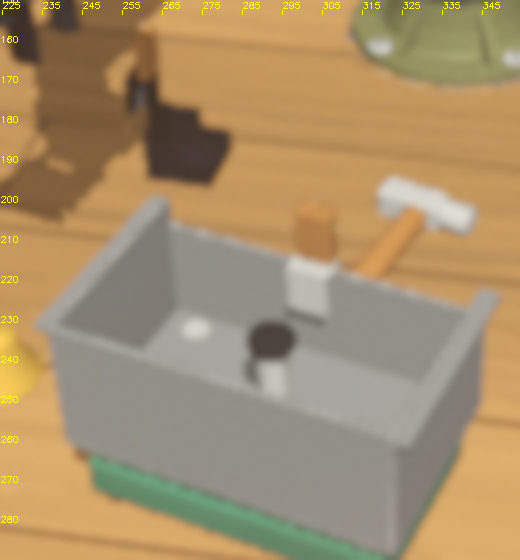

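View pics/ut_raw.png

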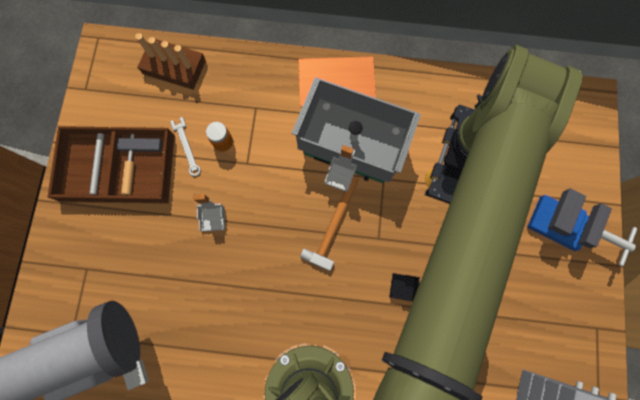

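View pics/ut.png

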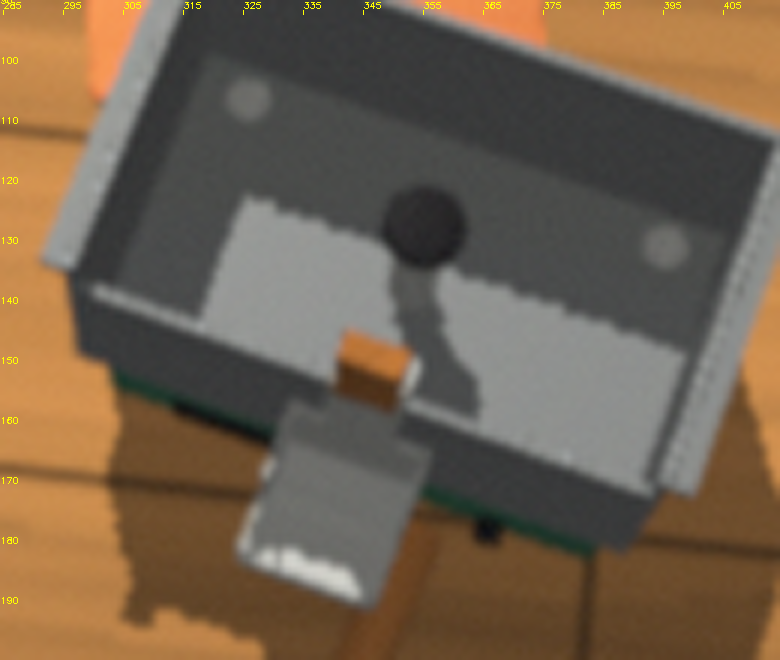

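```bash
python3 -c "
from plant import *
print(sign_off())"
```

```text
the job is handed in; nothing more can be done
None
```

The spring-hook scoop now hangs upright by itself near the middle of the tub's low front rim, with its pan outside the tub. I handed the job in about 30 s into the 64 s limit; `sign_off()` gave no verdict.

**How it went:** I gripped the scoop by its block and felt the strap touch the front wall. I then backed off about 1.5 mm and lowered the hook over the rim. As it slid down, the press on the tub held at about 11 to 12 N with some stick-slip.

**Seating:** From a tool height of about 0.170 m the force rose at about 1.8 N/mm, the tub's own spring rate. In the last steps the tub also sank about as far as the tool moved. I took that as seated and stopped at about 16.5 N, with the tub 8.9 mm below rest. That is under the 19 N or more needed to reach the stops. I eased the tub back up to almost no load and then let go.

**Last checks:**
- **Tub:** it sits about 1.0 mm below its starting level, which is what the scoop's weight alone should cause.
- **Hook:** the camera views show the hook's bridge flush on the rim and the scoop upright.
- **Other things:** the plain scoop, black look-alike, hammer, jar and wrench are where they were. The arm was clear of everything. In the last top view it covered the orange look-alike, the bell and the gear blank, so I could not re-check those three. I never touched them.

**Disagreements:**
- My first image method for measuring the tub's sinking gave unreliable numbers, so I replaced it with tracking the rim edge, which agreed with the force readings.
- Two small pale discs on the tub floor appeared after the tub first sank. I took them to be fixed parts of the polisher but did not confirm that.

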